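# Lock the spoon box with its pin

## Task

Shut the lid of the spoon box, then lock it with the flanged steel pin that stands in the collar on the tray: put the pin through the round opening of the lid's hasp, feel around under light pressure (never above about 30 N) for the hole hidden below until it drops in, and leave it fully home and upright with its flange down on the hasp. Let go, and do not shift the dabbas, tumbler, fork or spoon.

Things in the scene. Friction and masses are not known exactly. Their poses are not given: they have to be found in the camera images.
- box: steel spoon box screwed to the counter, 120 (x) x 200 (y) x 60 mm high, open-topped, walls 4 mm, on a strap that reaches 20 mm beyond both y sides. Origin: centre of its underside, z up, x away from the lock block. The lock block, 64 x 64 mm and 60 mm high, stands against the middle of its -x side, centre at x = -92, y = 0 mm
- block_top (a point): centre of the lock block's hard flat top, at box x = -92, y = 0, z = 60 mm. ONE vertical blind hole in it: 14 mm in diameter, 26 mm deep, its centre up to 7 mm either way from this point in box x and in box y, different each time: to be found by feel. A thin black rubber dust skin, 53 mm across, hides it and gives way freely. Pressing the pin here above 30 N fails
- lid (a joint): angle of the box's lid in rad: 0 shut (firm stop), about 0.5 to 0.85 at the start, 1.1 fully open. Hinge friction (0.3 N m) keeps it where it is left; about 4 to 8 N from above near the middle of the lid pushes it shut
- hinge (a point): middle of the lid's hinge line, at box x = 60, y = 0, z = 60 mm; the axis runs along the box's y. The lid is a 4 mm steel sheet, 122 mm long from here towards box -x and 204 mm wide; its free (-x) edge swings up. Shut, its top is at box z = 65 mm
- hasp (a point): centre of the hasp's round opening, on the hasp's upper face; moves with the lid. The hasp is a 64 x 64 x 5 mm steel plate sticking out in front of the lid, with a 36 mm round opening. With the lid shut it lies over the lock block: this point is then at box x = -92, y = 0, z = 66 mm, 6 mm above the block's hard top
- pin: loose steel lock pin, about 120 g, standing upright: round shank 12 mm in diameter and 30 mm long (its lowest 3 mm taper to an 8.4 mm wide foot), then a flange 56 mm in diameter and 5 mm thick, then a round grip 18 mm in diameter and 40 mm tall; 75 mm tall in all. Origin: centre of the shank's foot; z runs up along the pin to the grip
- pin_tip (a point): centre of the pin's foot (same as the pin's origin). Fully home, the flange rests on the hasp and the foot is at box z = 36 mm; on the block's hard top, before it drops in, the foot is at box z = 60 mm
- pin_grip (a point): point on the pin's axis at which to grip it, 60 mm above its foot and 25 mm above the flange's upper face
- collar: fixed aluminium collar on the tray that holds the pin upright at the start: 42 mm in diameter (foot 48 mm), 36 mm high, open on top with an 18 mm bore; the pin's flange rests on its rim, so the pin lifts straight out by 30 mm. Origin: centre of its underside
- tray: fixed low steel tray 260 (x) x 300 (y) mm, floor 4 mm thick, rim 22 mm high. Origin: centre of its underside
- dabba_a: round aluminium dabba on the tray, 76 mm in diameter, 55 mm high; origin at the centre of its underside; to be left alone
- dabba_b: round aluminium dabba on the tray, 72 mm in diameter, 48 mm high; origin at the centre of its underside; to be left alone
- tumbler: short open steel tumbler on the tray, 64 mm across the rim, 70 mm high; origin at the centre of its underside; to be left alone
- fork: red plastic fork lying on the tray, about 143 mm long along its x, 24 mm wide, 4 mm thick; to be left alone
- spoon: steel spoon about 155 mm long lying inside the spoon box; to be left alone
There are look-alikes about, which are no part of the job. Leave any orange or red look-alike of the pin alone.

How it is judged:
On the way, in this order (a step that is already met when the one before it is completed fails the run):
1. the lid is shut while the pin is still out of the hole (value of joint lid below 0.04 rad and horizontal distance between pin_tip and hasp above 0.05 m), for 0.2 s.
2. the pin has dropped through the hasp into the hidden hole, fully home (z of pin_tip in the frame of box between 0.03 and 0.042 m and horizontal distance between pin_tip and hasp below 0.012 m and angle between pin's own z axis and vertical below 0.12 rad and value of joint lid below 0.04 rad), for 0.2 s.
At the end, for the whole second after the job is handed in: The lid is shut (within 0.04 rad) and the pin is at rest, upright within 0.12 rad, within 12 mm of the middle of the hasp's opening and home in the hole: its foot at 30 to 42 mm above the box's underside (36 when fully home) (all of step 2 and linear speed of pin below 0.02 m/s); the robot touches nothing.
It fails at once if the pin is pressed on the box, its block or lid with more than 30 N (contact force between pin and box above 30 N).
It fails at once if a dabba, the tumbler, the fork or the spoon shifted by more than 30 mm (distance of any of dabba_a, dabba_b, tumbler, fork, spoon from where it was at the start of the episode above 0.03 m).
It also fails if it takes over 72 s, if anything falls off the work surface, if the arm or the gripper's body presses on something with over 40 N, if the wrist force passes 120 N, or if a joint passes its speed limit or range.

## Robot

A 7-joint arm with a two-finger parallel gripper is mounted at the origin on the work surface. World frame = base frame: x ahead of the robot, y to its left, z up, the work surface at z = 0. Lengths are in m, angles in rad, forces in N, time in s.
With the tool pointing down it reaches from about 0.425 to 0.825 m from the base axis. Payload 3.6 kg.
Tool frame: the origin (TCP) lies midway between the tips of the shut fingers; the grasp point (between the pads) lies 19 mm behind it (tcp_to_grasp is the distance from the TCP to the grasp point, in m); z points along the fingers, x is the direction in which the jaws open and shut, and the axes are right-handed (so a half turn about z gives the same grasp; the last joint's range is limited). The gripper opens to 93 mm and grips with 3 to 60 N. Pads are 15 mm wide; open, the fingers measure 128 mm over their backs; the gripper's body (75 mm by 188 mm) begins 65 mm behind the grasp point.
Start: joints at [-1.262, 0.615, -0.013, 1.423, 0.008, 1.103, -0.04], TCP at [0.214, 0.614, 0.219] pointing down, gripper open.
Joint ranges: [-3.12, 3.12], [-0.3, 2.06], [-1.34, 1.32], [0.26, 2.42], [-1.36, 4.5], [0.01, 1.98], [-2.84, 2.84]. Speed limits (rad/s): [2.79, 2.79, 3.14, 3.14, 3.14, 3.14, 3.14].

## Interface

Orientations are given as a unit quaternion [x, y, z, w].
In Python, from rig import * gives the robot as it stands. The module is installed in compiled form; this text tells all that it offers.
- The arm moves only by the tool move_arm, never from a script. Its argument "motion" is a list of rows, each a list of 7 numbers: the shift along the world's x, y, z in mm, then the turn, a rotation vector about the world's x, y, z in degrees, then the closure in counts, from 0 (fully open) to 255 (shut). In form: [[tx, ty, tz, ax, ay, az, grip], ...]. A call has exactly 8 rows; each row shifts and turns the commanded pose from where the row before left it; what a row does not reach is not made up. A row lasts 1/10 s, in which the tool goes at most 50 mm and 8.59 degrees, less where a joint would pass 70% of its speed; a pose out of reach is approached as far as the arm can. A call is refused whole if a number of a shift passes 50 or a number of a turn 8.59, either way. A call with a gripper value outside its range is refused whole. The fingers move at their own pace and stop on an object; "force" is the grip in N (left out, the last holds). Time passes only in rows, so rows that do not move let the fingers close, or fill a call up. It gives the time, the measured TCP pose, the force and the opening at its end, in the units of the state.
- state(): the state, without advancing time (a new reading comes with each control period).
- read_camera(name): name is "scene" or "side" or "wrist"; returns a dict with "pixels" (384x512x3 uint8, red, green, blue), "range_z" (384x512 float32, m along the optical axis (not along the pixel's ray), 0 where there is no reading), "mtx" (3x3 intrinsics, pixels), "dist" ([k1, k2, p1, p2, k3] as OpenCV has them; the pictures are not rectified), "R" (3x3) and "t" (3): a world point X has camera coordinates R X + t. Camera axes: x right, y down, z forward; pixel columns grow to the right and rows downward; lengths in m; the calibration is good to about 2 mm. A picture is of the moment at which its call begins.
- finish_job(): hands the job in, once; it reports no verdict.
Trained networks look in a picture, given as the dict that the camera call returned (one of the last four; its "shot" number tells which), for a name from the list of things; names that differ only in an ending like _2 or _b are one class to them, and where a whole thing is asked for, a point or a joint stands for the part that bears it (a point fixed in the world has none). Each returns a list of dicts, best first, with "score" (0 to 1); they miss things now and then, are a little off and sometimes report something else, mostly with a low value. They report only what shows in the picture. A call takes as long as a camera call. They do not tell look-alikes from the thing itself.
- boxes_of(picture, name): "extent" ([left, top, right, bottom] in pixels, round what is visible of it).
The state is a dict: "clock": time; "joint_pos": joint angles; "qvel": joint speeds; "effort": joint torques, N m; "position": TCP position; "tcp_rot": TCP orientation; "wrist_force": force on the tool from outside, world axes, zero at the start; "wrist_torque": the same for the moment, N m; "gripper_width": opening from 0.0 (shut) to 1.0 (fully open).
Only numpy, scipy, OpenCV 4.12 (cv2) and the standard library are available. Lean on these libraries where they do the work, as an engineer would, in place of code of your own. Each camera call takes 0.05 s, during which the arm holds its last target.

## Working session

There is one attempt and no reset: what is moved stays moved. The work goes in short steps, Python scripts to look and compute and a tool call to move; the robot and the scene stay as the last step left them, time stands still between calls to the robot, and variables do not carry over. Pictures are saved under pics/ and viewed, and the job is handed in when it is done.

Besides the shell and the picture viewer there is one more tool, called after "Emit:" by a JSON object that holds its "method" and its "body". move_arm: Moves the arm, as the interface text tells. Its arguments: {"type":"object","properties":{"motion":{"type":"array","items":{"type":"array","items":{"type":"number"}}},"force":{"type":"number"}},"required":["motion"]}

```bash
mkdir -p pics
python3 - <<'E'
from rig import *
import cv2,pickle
print(state())
for n in ["scene","side","wrist"]:
    p=read_camera(n); pickle.dump(p,open(f"{n}.pkl","wb"))
    cv2.imwrite(f"pics/{n}0.png",cv2.cvtColor(p["pixels"],cv2.COLOR_RGB2BGR))
    print(n,p["mtx"],p["dist"],p["R"],p["t"])
    for k in ["pin","collar","box","lid","hasp","tray","dabba_a","tumbler"]:
        print(k,[(round(d["score"],2),[int(v) for v in d["extent"]]) for d in boxes_of(p,k)][:4])
E
```

```text
{'clock': 0.0, 'joint_pos': array([-1.26153479,  0.61588829, -0.01263967,  1.42490162,  0.00807816,
        1.10338289, -0.0403854 ]), 'qvel': array([-0.00220768,  0.00013539,  0.00014262,  0.00172324,  0.0010067 ,
       -0.00102411,  0.00103136]), 'effort': array([-3.17375416e-04, -4.58950353e+01,  2.08955621e-01, -1.65735072e+01,
       -6.10909774e-02,  2.05798703e-02,  2.36304595e-04]), 'position': array([0.21387993, 0.61296507, 0.21750027]), 'tcp_rot': array([ 8.15291626e-01,  5.79049189e-01, -1.03083335e-03,  7.33978233e-04]), 'wrist_force': array([-0.38098178, -0.75427604, -0.23079142]), 'wrist_torque': array([-0.01612219, -0.01907032, -0.01163564]), 'gripper_width': 1.0007831575687036}
scene [[367.08071229   0.         256.35657955]
 [  0.         367.08071229 191.29886722]
 [  0.           0.           1.        ]] [-0.05503293  0.          0.          0.          0.        ] [[ 0.0386964   0.99916198  0.01333887]
 [ 0.8185068  -0.02403698 -0.57399377]
 [-0.57319212  0.03312945 -0.81875102]] [-0.02338024 -0.41065755  1.35000507]
pin [(0.64, [241, 158, 257, 179]), (0.57, [15
[... 997 characters left out ...]
5, 179])]
hasp [(0.56, [192, 131, 237, 181])]
tray [(0.62, [188, 130, 239, 183]), (0.56, [237, 217, 387, 307]), (0.56, [281, 271, 339, 292])]
dabba_a [(0.83, [343, 243, 373, 279]), (0.64, [302, 202, 331, 235])]
tumbler [(0.88, [261, 209, 285, 245])]
wrist [[265.93206516   0.         253.51732932]
 [  0.         265.93206516 192.06448035]
 [  0.           0.           1.        ]] [0.01523936 0.         0.         0.         0.        ] [[ 3.29782789e-01  9.44056571e-01  7.09641289e-04]
 [ 9.12873004e-01 -3.19081006e-01  2.54657006e-01]
 [ 2.40637053e-01 -8.33336854e-02 -9.67031181e-01]] [-0.65044983 -0.02922089  0.38859353]
pin []
collar []
box []
lid []
hasp []
tray []
dabba_a []
tumbler []
```

Run:
```python
import cv2
for n,(a,b,c,d) in {"scene":(80,110,400,290),"side":(160,110,420,320)}.items():
    i=cv2.imread(f"pics/{n}0.png")[b:d,a:c]
    cv2.imwrite(f"pics/{n}0z.png",cv2.resize(i,(800,int(800*(d-b)/(c-a)))if n=="scene" else (740,598),interpolation=cv2.INTER_CUBIC))
```

```text
(no output)
```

View pics/scene0.png

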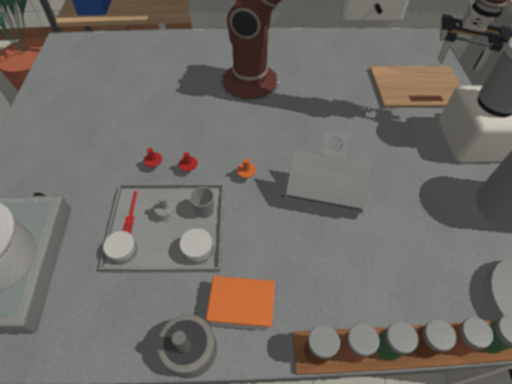

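View pics/side0.png

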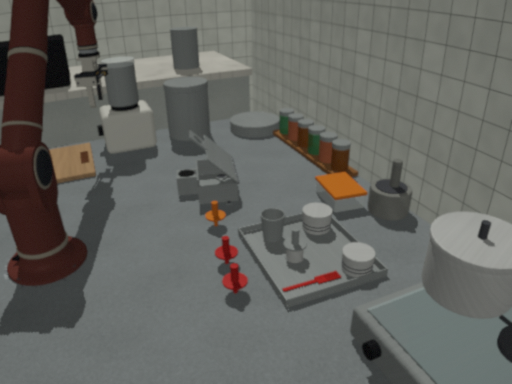

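```bash
ls pics
```

```text
scene0.png
scene0z.png
side0.png
side0z.png
wrist0.png
```

View pics/scene0z.png

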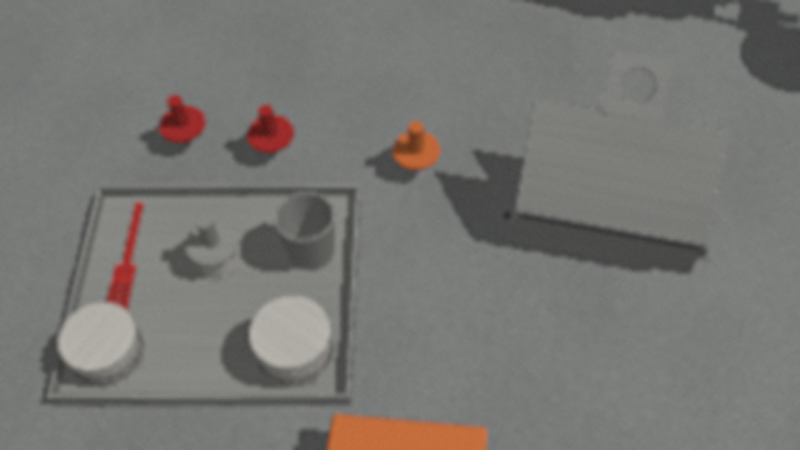

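View pics/side0z.png

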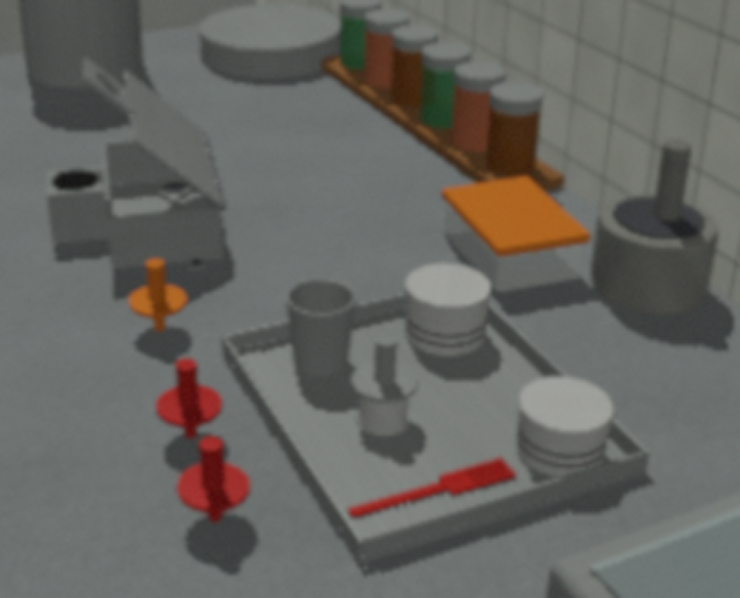

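The pin could be confused with the red ones at scene (152,158) and (188,162), or the orange one at (247,169). The steel one in the collar on the tray, at scene (163,208) and side (294,240), fits the description. The lid is raised, and the block's black dust skin shows at side (186,173). Next I'll measure.

```bash
cat > h.py <<'E'
import numpy as np,cv2
def cloud(p,ext):
    l,t,r,b=[int(v) for v in ext]
    u,v=np.meshgrid(np.arange(l,r+1),np.arange(t,b+1)); z=p["range_z"][v,u]
    uv=np.stack([u,v],-1).reshape(-1,1,2).astype(float)
    n=cv2.undistortPoints(uv,p["mtx"],p["dist"]).reshape(-1,2)
    z=z.reshape(-1); X=np.c_[n*z[:,None],z]
    W=(X-p["t"])@p["R"]; W[z==0]=np.nan
    return W.reshape(u.shape+(3,)), p["pixels"][v,u]
E
python3 - <<'E'
import pickle,numpy as np,cv2
from h import *
np.set_printoptions(precision=3,suppress=True,linewidth=180)
s=pickle.load(open("scene.pkl","rb")); d=pickle.load(open("side.pkl","rb"))
for n,p,e in [("scene",s,(145,190,180,225)),("side",d,(278,222,310,268))]:
    W,_=cloud(p,e); P=W.reshape(-1,3); P=P[np.isfinite(P[:,0])]
    for lo,hi in [(.028,.036),(.037,.043),(.043,.05),(.05,.078),(.078,.09)]:
        q=P[(P[:,2]>lo)&(P[:,2]<hi)]
        if len(q): print(n,lo,hi,len(q),np.median(q,0),q.min(0),q.max(0))
# box region
for n,p,e in [("scene",s,(275,120,385,225)),("side",d,(170,125,245,210))]:
    W,_=cloud(p,e); P=W.reshape(-1,3); P=P[np.isfinite(P[:,0])&(P[:,2]>.02)]
    print(n,len(P),np.percentile(P,[1,50,99],axis=0))
    h,b=np.histogram(P[:,2],np.arange(0.02,.2,.01)); print(h)
# black skin in side
W,c=cloud(d,(172,160,202,188)); m=c.max(-1)<45
ys,xs=np.where(m); print("black",m.sum(),xs.mean()+172,ys.mean()+160); P=W[m];print(np.nanmedian(P,0),np.nanmin(P,0),np.nanmax(P,0))
E
```

```text
scene 0.028 0.036 2 [ 0.597 -0.244  0.029] [ 0.596 -0.249  0.029] [ 0.599 -0.239  0.029]
scene 0.037 0.043 20 [ 0.593 -0.24   0.042] [ 0.548 -0.263  0.039] [ 0.604 -0.22   0.043]
scene 0.043 0.05 219 [ 0.583 -0.242  0.046] [ 0.552 -0.273  0.043] [ 0.605 -0.219  0.05 ]
scene 0.05 0.078 44 [ 0.584 -0.243  0.065] [ 0.572 -0.254  0.051] [ 0.587 -0.237  0.078]
scene 0.078 0.09 41 [ 0.578 -0.245  0.085] [ 0.569 -0.253  0.079] [ 0.587 -0.237  0.088]
side 0.028 0.036 64 [ 0.576 -0.209  0.03 ] [ 0.553 -0.266  0.028] [ 0.66  -0.154  0.036]
side 0.037 0.043 78 [ 0.568 -0.252  0.042] [ 0.547 -0.272  0.037] [ 0.661 -0.157  0.043]
side 0.043 0.05 179 [ 0.57  -0.25   0.044] [ 0.546 -0.273  0.043] [ 0.601 -0.158  0.05 ]
side 0.05 0.078 98 [ 0.57  -0.249  0.061] [ 0.565 -0.256  0.05 ] [ 0.584 -0.164  0.078]
side 0.078 0.09 41 [ 0.573 -0.246  0.083] [ 0.565 -0.255  0.078] [ 0.582 -0.235  0.086]
scene 4692 [[0.457 0.088 0.023]
 [0.543 0.191 0.105]
 [0.604 0.287 0.189]]
[146 153 151  45 358 403 443 426 413 449 421 451 389 137  76  63 130]
side 2402 [[ 0.4   -0.03   0.021]
 [ 0.511  0.19   0.057]
 [ 0.774  0.69   0.186]]
[326 345 306 468 177  98  72  76  78  83  83  77  83  34  27  27  36]
black 58 186.0 172.86206896551724
[0.431 0.214 0.06 ] [0.413 0.196 0.056] [0.454 0.238 0.062]
```

Run:
```python
import pickle,numpy as np,cv2
from h import *
np.set_printoptions(precision=4,suppress=True,linewidth=180)
s=pickle.load(open("scene.pkl","rb"))
W,c=cloud(s,(275,120,385,225)); P=W.reshape(-1,3); P=P[np.isfinite(P[:,0])&(P[:,2]>.07)&(P[:,2]<.2)]
rng=np.random.default_rng(0);best=None
for _ in range(300):
    a=P[rng.choice(len(P),3,False)]; n=np.cross(a[1]-a[0],a[2]-a[0]); n/=np.linalg.norm(n)+1e-12
    m=abs((P-a[0])@n)<.002
    if best is None or m.sum()>best.sum(): best=m
Q=P[best]; c0=Q.mean(0); n=np.linalg.svd(Q-c0)[2][2]; n*=np.sign(n[2])
print(len(P),best.sum(),n,"theta",np.arccos(n[2]),"yaw",np.arctan2(n[1],n[0]))
ex=np.r_[n[:2],0];ex/=np.linalg.norm(ex); ey=np.cross([0,0,1],ex)
th=np.arccos(n[2]); along=-ex*np.cos(th)+np.array([0,0,1])*np.sin(th)
A=(Q-c0)@along;B=(Q-c0)@ey
# lid main: width 204 rows
for a in np.arange(A.min(),A.max(),.012):
    m=(A>=a)&(A<a+.012)
    print(round(a,3),m.sum(),B[m].min(),B[m].max(),(B[m].min()+B[m].max())/2, (c0+a*along)[2])
print(c0,along,ex,ey)
```

```text
3839 2834 [ 0.6737 -0.1696  0.7193] theta 0.7679991498804349 yaw -0.2466899360110647
-0.069 236 -0.0991950542402901 0.09967448342498532 0.00023971459234761044 0.06896564957640039
-0.057 265 -0.1027895275552751 0.09922329527615793 -0.0017831161395585812 0.07730201855019403
-0.045 267 -0.10292571173429403 0.09753997471571098 -0.0026928685092915267 0.08563838752398767
-0.033 262 -0.10255715834324497 0.09959774478705312 -0.0014797067780959253 0.09397475649778131
-0.021 253 -0.10272872073559058 0.09836462133831589 -0.0021820496986373478 0.10231112547157495
-0.009 260 -0.10141362166930307 0.09985922016980793 -0.0007772007497475683 0.11064749444536859
0.003 258 -0.10285214020226544 0.09968392858868308 -0.0015841058067911779 0.11898386341916223
0.015 271 -0.10204562615909782 0.0995265354797144 -0.0012595453396917061 0.12732023239295587
0.027 261 -0.10210260332054613 0.0995148638425347 -0.0012938697390057138 0.1356566013667495
0.039 208 -0.10179675926778214 0.09911782978586282 -0.0013394647409596602 0.14399297034054315
0.051 83 -0.0324295389345478 0.031488296460842384 -0.0004706212368527085 0.1523293393143368
0.063 42 -0.032327721742060715 0.02925155953868256 -0.0015380811016890775 0.16066570828813043
0.075 37 -0.03213364784035279 0.02943651879117373 -0.0013485645245895298 0.16900207726192407
0.087 65 -0.03194126660350103 0.028657026711528415 -0.0016421199459863076 0.1773384462357177
0.099 66 -0.03176923129218014 0.028668084895165303 -0.00155057319850742 0.18567481520951135
[0.5316 0.1922 0.1166] [-0.6975  0.1757  0.6947] [ 0.9697 -0.2442  0.    ] [ 0.2442  0.9697 -0.    ]
```

Emit:
{"method": "move_arm", "body": {"motion": [[25,-35,4,0,0,-8.5,255],[25,-35,4,0,0,-8.5,255],[25,-35,4,0,0,-8.5,255],[25,-35,4,0,0,-8.5,255],[25,-35,4,0,0,-8.5,255],[25,-35,4,0,0,-8.5,255],[25,-35,4,0,0,-8.5,255],[25,-35,4,0,0,-8.5,255]], "force": 30}}

```text
clock: 2.15
position: [0.415, 0.3323, 0.2512]
tcp_rot: [1.0, 0.021, 0.0, -0.0]
wrist_force: [0.7, 1.2, 0.8]
gripper_width: 0.362
```

Emit:
{"method": "move_arm", "body": {"motion": [[24,-34,0,0,0,-2.4,255],[24,-34,0,0,0,0,255],[24,-34,0,0,0,0,255],[24,-35,-20,0,0,0,255],[0,0,-30,0,0,0,255],[0,0,-30,0,0,0,255],[0,0,-20,0,0,0,255],[0,0,-10,0,0,0,255]]}}

```text
clock: 2.95
position: [0.5095, 0.1965, 0.1392]
tcp_rot: [1.0, 0.003, -0.001, 0.0]
wrist_force: [0.0, -0.4, 1.8]
gripper_width: 0.005
```

Run:
```python
from rig import *
s=state();print(s["position"],s["wrist_force"],s["clock"],s["joint_pos"])
```

```text
[0.5095303  0.1964545  0.13915024] [ 0.03354359 -0.37635508  1.82946126] 2.95 [-0.62028842  0.56749326  0.32576581  1.82899493 -0.24535271  0.78682348
 -0.16109185]
```

Emit:
{"method": "move_arm", "body": {"motion": [[0,0,-8,0,0,0,255],[0,0,-8,0,0,0,255],[0,0,-8,0,0,0,255],[0,0,-8,0,0,0,255],[0,0,-8,0,0,0,255],[0,0,-8,0,0,0,255],[0,0,-8,0,0,0,255],[0,0,-8,0,0,0,255]]}}

```text
clock: 3.75
position: [0.5096, 0.1968, 0.0758]
tcp_rot: [1.0, 0.003, -0.001, -0.0]
wrist_force: [-1.8, 1.1, 2.5]
gripper_width: 0.003
```

Emit:
{"method": "move_arm", "body": {"motion": [[0,0,-3,0,0,0,255],[0,0,-3,0,0,0,255],[0,0,-2,0,0,0,255],[0,0,-2,0,0,0,255],[0,0,0,0,0,0,255],[0,0,0,0,0,0,255],[0,0,0,0,0,0,255],[0,0,0,0,0,0,255]]}}

```text
clock: 4.55
position: [0.5105, 0.1965, 0.0667]
tcp_rot: [1.0, 0.003, 0.0, 0.0]
wrist_force: [-0.4, -0.3, -0.4]
gripper_width: 0.003
```

Emit:
{"method": "move_arm", "body": {"motion": [[0,0,-1,0,0,0,255],[0,0,0,0,0,0,255],[0,0,-1,0,0,0,255],[0,0,0,0,0,0,255],[0,0,-1,0,0,0,255],[0,0,0,0,0,0,255],[0,0,0,0,0,0,255],[0,0,0,0,0,0,255]]}}

```text
clock: 5.35
position: [0.5105, 0.1966, 0.0653]
tcp_rot: [1.0, 0.003, 0.0, -0.0]
wrist_force: [-2.8, -0.3, 11.9]
gripper_width: 0.003
```

Emit:
{"method": "move_arm", "body": {"motion": [[0,0,20,0,0,0,255],[-10,0,40,0,0,0,150],[-10,0,40,0,0,0,110],[-20,-10,30,0,0,0,110],[-20,-20,0,0,0,0,110],[0,-20,0,0,0,0,110],[0,0,0,0,0,0,110],[0,0,0,0,0,0,110]]}}

```text
clock: 6.15
position: [0.4504, 0.1472, 0.1936]
tcp_rot: [1.0, 0.003, 0.0, -0.0]
wrist_force: [0.2, -0.4, -0.3]
gripper_width: 0.547
```

Run:
```python
from rig import *
import cv2,pickle,numpy as np
from h import *
np.set_printoptions(precision=4,suppress=True,linewidth=180)
for n in ["wrist","scene"]:
    p=read_camera(n); pickle.dump(p,open(f"{n}1.pkl","wb"))
    cv2.imwrite(f"pics/{n}1.png",cv2.cvtColor(p["pixels"],cv2.COLOR_RGB2BGR))
    for k in ["hasp","lid"]: print(n,k,boxes_of(p,k)[:2])
print(state())
```

```text
wrist hasp [{'extent': [204.7, 28.4, 407.9, 238.3], 'score': 0.94}]
wrist lid [{'extent': [198.7, 29.8, 407.6, 238.4], 'score': 0.55}]
scene hasp [{'extent': [285.1, 146.7, 364.7, 209.1], 'score': 0.59}]
scene lid [{'extent': [284.7, 149.4, 363.9, 212.9], 'score': 0.85}]
{'clock': 6.45, 'joint_pos': array([-0.6315,  0.3945,  0.3732,  1.9574, -0.1921,  0.8241, -0.1457]), 'qvel': array([ 0.0028, -0.0035,  0.0046,  0.0036, -0.0013,  0.0023,  0.001 ]), 'effort': array([  0.0003, -31.4497,   2.6185, -13.4223,  -0.0528,   0.0048,  -0.0013]), 'position': array([0.4502, 0.1474, 0.1933]), 'tcp_rot': array([ 1.    ,  0.0038, -0.0002,  0.0001]), 'wrist_force': array([ 0.8527,  0.2565, -0.5225]), 'wrist_torque': array([-0.0531,  0.0771,  0.0047]), 'gripper_width': 0.5677901621949547}
```

View pics/wrist1.png

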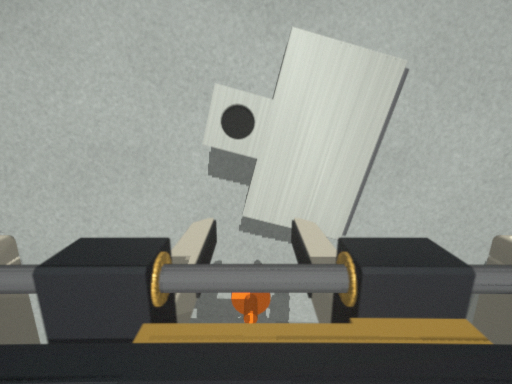

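The lid is shut and flat in this view. The hasp's opening is black at (238,121), and the orange decoy is under the gripper at (250,300). I'll measure the opening's centre and the lid's height.

Run:
```python
import pickle,numpy as np,cv2
from h import *
np.set_printoptions(precision=4,suppress=True,linewidth=180)
p=pickle.load(open("wrist1.pkl","rb"))
W,c=cloud(p,(215,98,262,145)); m=(c.max(-1)<50).astype(np.uint8)
n,l,st,ce=cv2.connectedComponentsWithStats(m); k=1+st[1:,4].argmax(); print(st[k],ce[k]+[215,98])
# ray to hasp top z=.066
def ray(uv,z):
    q=cv2.undistortPoints(np.array([[uv]],float),p["mtx"],p["dist"]).ravel()
    d=p["R"].T@np.r_[q,1]; C=-p["R"].T@p["t"]; return C+d*(z-C[2])/d[2]
print(ray(ce[k]+[215,98],.066),ray(ce[k]+[215,98],.061), np.nanmedian(W[l==k],0))
cs,_=cv2.findContours((l==k).astype(np.uint8),cv2.RETR_EXTERNAL,cv2.CHAIN_APPROX_NONE)
R=np.array([ray(q+[215,98],.066)[:2] for q in cs[0][:,0]]);print("ext",R.min(0),R.max(0),np.ptp(R,axis=0),(R.min(0)+R.max(0))/2)
W,c=cloud(p,(200,25,410,240));P=W.reshape(-1,3);Q=P[(P[:,2]>.045)&(P[:,2]<.085)]
print(np.percentile(Q,[1,50,99],0))
lid=Q[:,:2]; r=cv2.minAreaRect(lid.astype(np.float32)); 
ex=np.array([.9697,-.2442]);ey=np.array([.2442,.9697])
c0=np.array([.432,.2156]); a=(Q[:,:2]-c0)@ex;b=(Q[:,:2]-c0)@ey
for lo,hi in [(-.03,-.02),(-.0,.01),(.02,.028),(.04,.06),(.09,.11),(.13,.145)]:
    m=(a>lo)&(a<hi);print(lo,np.percentile(b[m],[.5,99.5]),np.median(Q[m,2]))
print(np.percentile(a,[.2,99.8]))
```

```text
[31 11  3  3  4] [246.75 110.  ]
[0.4429 0.2302 0.066 ] [0.4428 0.2304 0.061 ] [0.4425 0.2305 0.0595]
ext [0.4421 0.2292] [0.4442 0.2312] [0.0021 0.002 ] [0.4432 0.2302]
[[0.4055 0.0981 0.0591]
 [0.5138 0.2123 0.064 ]
 [0.5978 0.2978 0.066 ]]
-0.03 [-0.0298  0.0342] 0.06489586563192401
-0.0 [-0.0299  0.0341] 0.06068222410790447
0.02 [-0.0299  0.0341] 0.06495516487162008
0.04 [-0.0988  0.1025] 0.06399369828393568
0.09 [-0.0844  0.1023] 0.06397344175586217
0.13 [-0.0986  0.1029] 0.06395535838707829
[-0.0309  0.1567]
```

Run:
```python
import pickle,numpy as np,cv2
from h import *
np.set_printoptions(precision=4,suppress=True,linewidth=180)
p=pickle.load(open("wrist1.pkl","rb"))
W,c=cloud(p,(215,98,262,145)); print(c[23,:,0]); m=(c.max(-1)<90).astype(np.uint8)
n,l,st,ce=cv2.connectedComponentsWithStats(m); k=1+st[1:,4].argmax(); print(st[k],ce[k]+[215,98])
def ray(uv,z):
    q=cv2.undistortPoints(np.array([[uv]],float),p["mtx"],p["dist"]).ravel()
    d=p["R"].T@np.r_[q,1]; C=-p["R"].T@p["t"]; return C+d*(z-C[2])/d[2]
cs,_=cv2.findContours((l==k).astype(np.uint8),cv2.RETR_EXTERNAL,cv2.CHAIN_APPROX_NONE)
e=cv2.fitEllipse(cs[0]);print(e)
for z in (.066,.061): print(ray(np.array(e[0])+[215,98],z))
R=np.array([ray(q+[215,98],.066)[:2] for q in cs[0][:,0]]);print(np.ptp(R,axis=0))
```

```text
[196 197 197 197 192 157  83  57  52  53  53  57  55  55  57  55  55  51  53  51  55  56  52  58  53  57  57  56  54  59  55  53  56  55  56  52  56  55  59 106 170 196 201 203
 198 196 198 200]
[  6   7  33  34 858] [237.4021 121.4126]
((22.39692497253418, 23.411996841430664), (31.55657386779785, 32.80612564086914), 164.91708374023438)
[0.4329 0.2186 0.066 ]
[0.4327 0.2186 0.061 ]
[0.034  0.0339]
```

Emit:
{"method": "move_arm", "body": {"motion": [[12,-40,4,0,0,0,110],[12,-45,4,0,0,0,110],[15,-45,0,0,0,0,110],[15,-45,0,0,0,0,110],[18,-45,0,0,0,0,110],[18,-45,0,0,0,0,110],[18,-45,0,0,0,0,110],[18,-45,0,0,0,0,110]]}}

```text
clock: 7.25
position: [0.577, -0.2097, 0.2013]
tcp_rot: [1.0, 0.004, -0.0, -0.0]
wrist_force: [0.4, 0.5, -0.6]
gripper_width: 0.568
```

Emit:
{"method": "move_arm", "body": {"motion": [[0,-40,0,0,0,0,110],[0,-40,0,0,0,0,110],[0,-20,0,0,0,0,110],[0,0,0,0,0,0,110],[0,0,0,0,0,0,110],[0,0,0,0,0,0,110],[0,0,0,0,0,0,110],[0,0,0,0,0,0,110]]}}

```text
clock: 8.05
position: [0.5767, -0.3067, 0.2018]
tcp_rot: [1.0, 0.004, 0.0, -0.0]
wrist_force: [0.3, 0.3, -0.3]
gripper_width: 0.573
```

Run:
```python
from rig import *
import cv2,pickle,numpy as np
from h import *
np.set_printoptions(precision=4,suppress=True,linewidth=180)
p=read_camera("wrist"); pickle.dump(p,open("wrist2.pkl","wb"))
cv2.imwrite("pics/wrist2.png",cv2.cvtColor(p["pixels"],cv2.COLOR_RGB2BGR))
for k in ["pin","collar"]:
    b=boxes_of(p,k); print(k,b[:3])
print(state()["position"],state()["gripper_width"],state()["clock"])
b=boxes_of(p,"pin")
if b:
    W,_=cloud(p,b[0]["extent"]);P=W.reshape(-1,3)
    for lo,hi in [(.04,.05),(.05,.08),(.08,.09)]:
        q=P[(P[:,2]>lo)&(P[:,2]<hi)]
        if len(q):print(lo,len(q),np.median(q,0),q.min(0),q.max(0),(q.min(0)+q.max(0))/2)
```

```text
pin [{'extent': [231.4, 108.9, 276.2, 156.5], 'score': 0.96}, {'extent': [89.0, 55.9, 142.3, 109.8], 'score': 0.68}, {'extent': [88.7, 152.0, 136.3, 192.9], 'score': 0.59}]
collar []
[ 0.5764 -0.3077  0.2018] 0.5677003583846343 8.2
0.04 1486 [ 0.5756 -0.2436  0.044 ] [ 0.5495 -0.2721  0.0415] [ 0.6031 -0.22    0.0465] [ 0.5763 -0.2461  0.044 ]
0.08 247 [ 0.5747 -0.2438  0.084 ] [ 0.5664 -0.253   0.082 ] [ 0.584  -0.2348  0.0858] [ 0.5752 -0.2439  0.0839]
```

View pics/wrist2.png

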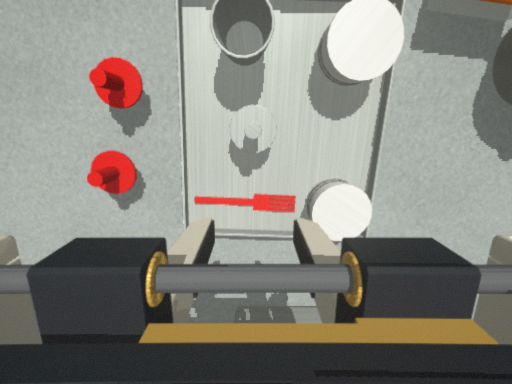

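The steel pin is at (253,130), in the collar. The reds are at (115,82) and (112,172). The pin's axis comes out at (0.5755, −0.2445), which agrees with the other cameras, so I'll grasp it.

Emit:
{"method": "move_arm", "body": {"motion": [[-1,33,0,0,0,0,110],[0,30,0,0,0,0,110],[0,0,-20,0,0,0,110],[0,0,-30,0,0,0,110],[0,0,-30,0,0,0,110],[0,0,-30,0,0,0,110],[0,0,-25,0,0,0,110],[0,0,-13,0,0,0,110]]}}

```text
clock: 9.05
position: [0.574, -0.2445, 0.0514]
tcp_rot: [1.0, 0.003, -0.002, -0.001]
wrist_force: [-0.4, 0.1, 0.2]
gripper_width: 0.573
```

Emit:
{"method": "move_arm", "body": {"motion": [[0,0,0,0,0,0,255],[0,0,0,0,0,0,255],[0,0,0,0,0,0,255],[0,0,0,0,0,0,255],[0,0,0,0,0,0,255],[0,0,0,0,0,0,255],[0,0,0,0,0,0,255],[0,0,0,0,0,0,255]], "force": 40}}

```text
clock: 9.85
position: [0.5756, -0.2456, 0.0546]
tcp_rot: [1.0, 0.003, 0.001, 0.0]
wrist_force: [-1.0, 0.8, 6.2]
gripper_width: 0.186
```

Run:
```python
from rig import *
s=state();print(s["position"],s["wrist_force"],s["wrist_torque"],s["gripper_width"]*93,s["clock"])
```

```text
[ 0.57558977 -0.24557853  0.05464747] [-0.96746876  0.75167887  6.16721926] [0.0669883  0.32690294 0.05212492] 17.336446673360303 9.85
```

Emit:
{"method": "move_arm", "body": {"motion": [[0,0,5,0,0,0,255],[0,0,10,0,0,0,255],[0,0,15,0,0,0,255],[0,0,20,0,0,0,255],[0,0,30,0,0,0,255],[0,0,30,0,0,0,255],[0,0,20,0,0,0,255],[0,0,0,0,0,0,255]]}}

```text
clock: 10.65
position: [0.5771, -0.2467, 0.188]
tcp_rot: [1.0, 0.003, 0.004, 0.002]
wrist_force: [1.0, -0.0, -1.7]
gripper_width: 0.188
```

Run:
```python
from rig import *
import cv2
s=state();print(s["position"],s["wrist_force"],s["wrist_torque"],s["gripper_width"]*93,s["clock"])
for n in ("side","wrist"):
    p=read_camera(n);cv2.imwrite(f"pics/{n}3.png",cv2.cvtColor(p["pixels"],cv2.COLOR_RGB2BGR))
    i=cv2.imread(f"pics/{n}3.png")
    cv2.imwrite(f"pics/{n}3z.png",cv2.resize(i[150:310,200:400] if n=="side" else i[200:384,150:350],None,fx=3,fy=3,interpolation=cv2.INTER_CUBIC))
```

```text
[ 0.57709123 -0.2466955   0.18803526] [ 0.95879289 -0.01490222 -1.67875268] [-0.10252542  0.01589309 -0.02526218] 17.5280895072812 10.65
```

View pics/side3z.png

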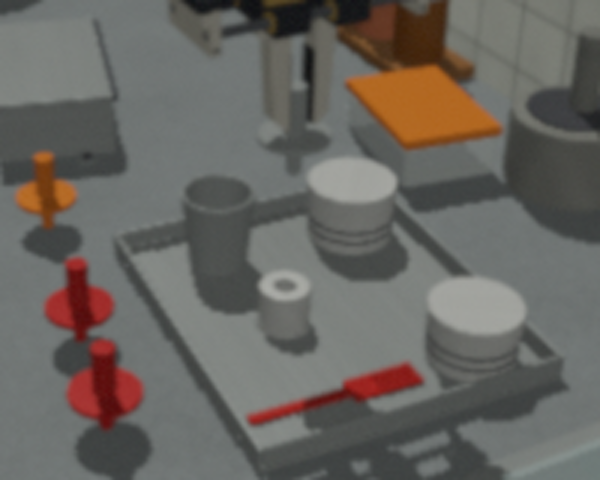

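The pin is out and held upright between the fingers, and the collar is empty. I'm carrying it to the hasp.

Emit:
{"method": "move_arm", "body": {"motion": [[-6,20,0,0,0,0,255],[-12,40,0,0,0,0,255],[-14,45,0,0,0,0,255],[-14,45,0,0,0,0,255],[-14,45,0,0,0,0,255],[-14,45,0,0,0,0,255],[-14,45,0,0,0,0,255],[-14,45,0,0,0,0,255]]}}

```text
clock: 11.55
position: [0.4712, 0.0863, 0.1823]
tcp_rot: [1.0, 0.003, -0.002, 0.0]
wrist_force: [0.9, -0.2, -1.3]
gripper_width: 0.188
```

Emit:
{"method": "move_arm", "body": {"motion": [[-14,45,0,0,0,0,255],[-12,40,0,0,0,0,255],[-10,30,0,0,0,0,255],[-5,18,-10,0,0,0,255],[0,0,-20,0,0,0,255],[0,0,-20,0,0,0,255],[0,0,0,0,0,0,255],[0,0,0,0,0,0,255]]}}

```text
clock: 12.35
position: [0.432, 0.2165, 0.1329]
tcp_rot: [1.0, 0.002, -0.001, 0.001]
wrist_force: [-0.3, -0.5, -1.1]
gripper_width: 0.186
```

Run:
```python
from rig import *
import cv2,pickle
s=state();print(s["position"],s["wrist_force"],s["wrist_torque"],s["gripper_width"]*93,s["clock"])
for n in ("scene","side"):
    p=read_camera(n);pickle.dump(p,open(f"{n}4.pkl","wb"));i=cv2.cvtColor(p["pixels"],cv2.COLOR_RGB2BGR)
    c=i[80:230,260:410] if n=="scene" else i[90:230,130:270]
    cv2.imwrite(f"pics/{n}4z.png",cv2.resize(c,None,fx=4,fy=4,interpolation=cv2.INTER_CUBIC))
    print(n,boxes_of(p,"pin")[:4])
```

```text
[0.43197828 0.21645053 0.13285737] [-0.25537056 -0.5233842  -1.08131873] [-0.11704569 -0.02589239  0.02250695] 17.332985584365336 12.35
scene [{'extent': [180.1, 147.0, 196.6, 173.5], 'score': 0.8}, {'extent': [144.5, 146.2, 160.3, 168.3], 'score': 0.71}, {'extent': [322.9, 139.0, 345.7, 153.1], 'score': 0.67}, {'extent': [239.4, 157.7, 257.1, 176.0], 'score': 0.53}]
side [{'extent': [215.6, 237.1, 240.0, 260.1], 'score': 0.72}, {'extent': [221.5, 263.4, 248.1, 292.8], 'score': 0.66}, {'extent': [177.6, 144.3, 189.8, 164.8], 'score': 0.55}, {'extent': [344.1, 240.3, 373.5, 277.8], 'score': 0.54}]
```

View pics/side4z.png

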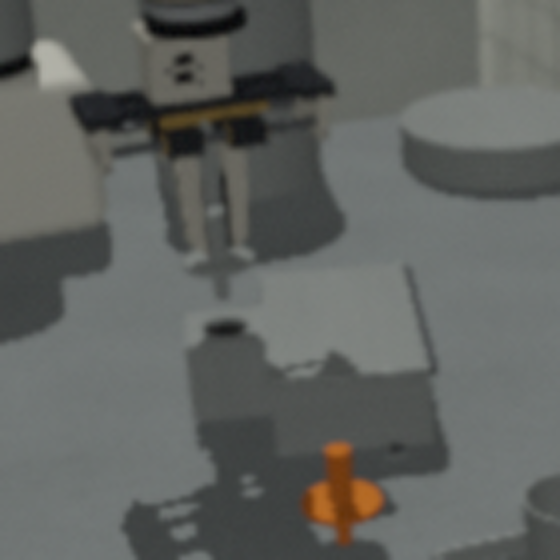

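View pics/scene4z.png

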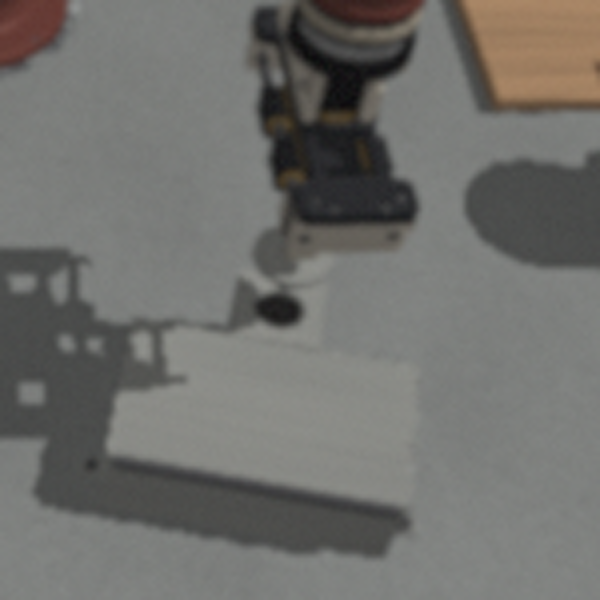

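Emit:
{"method": "move_arm", "body": {"motion": [[0,0,-8,0,0,0,255],[0,0,-7,0,0,0,255],[0,0,-5,0,0,0,255],[0,0,-3,0,0,0,255],[0,0,-1,0,0,0,255],[0,0,-1,0,0,0,255],[0,0,-1,0,0,0,255],[0,0,0,0,0,0,255]]}}

```text
clock: 13.35
position: [0.4322, 0.2177, 0.1077]
tcp_rot: [1.0, 0.003, 0.0, -0.0]
wrist_force: [0.3, 0.1, -1.7]
gripper_width: 0.191
```

```bash
cat > st.py <<'E'
from rig import *
import numpy as np
np.set_printoptions(precision=4,suppress=True)
s=state();print(s["position"],s["wrist_force"],s["wrist_torque"],s["gripper_width"]*93,s["clock"],s["tcp_rot"])
E
python3 st.py
```

```text
[0.4322 0.2177 0.1077] [ 0.2634  0.0728 -1.6731] [-0.1037  0.0831 -0.0081] 17.779852932179967 13.35 [ 1.      0.0032  0.     -0.0001]
```

Emit:
{"method": "move_arm", "body": {"motion": [[0,0,-1,0,0,0,255],[0,0,0,0,0,0,255],[0,0,-1,0,0,0,255],[0,0,0,0,0,0,255],[0,0,-1,0,0,0,255],[0,0,0,0,0,0,255],[0,0,0,0,0,0,255],[0,0,0,0,0,0,255]]}}

```text
clock: 14.15
position: [0.4321, 0.2177, 0.1046]
tcp_rot: [1.0, 0.003, -0.0, -0.0]
wrist_force: [-0.7, -0.5, -0.3]
gripper_width: 0.191
```

Emit:
{"method": "move_arm", "body": {"motion": [[0,0,-0.5,0,0,0,255],[0,0,0,0,0,0,255],[0,0,-0.5,0,0,0,255],[0,0,0,0,0,0,255],[0,0,-0.5,0,0,0,255],[0,0,0,0,0,0,255],[0,0,0,0,0,0,255],[0,0,0,0,0,0,255]]}}

```text
clock: 14.95
position: [0.4323, 0.2177, 0.1043]
tcp_rot: [1.0, 0.003, 0.0, -0.0]
wrist_force: [-2.2, -0.4, 9.4]
gripper_width: 0.185
```

Contact at TCP z = 0.1043, so the foot is at about 0.060 as expected, pressing with about 10 N. The arm gives about 9 N/mm. I'll search in square rings along the box axes.

Emit:
{"method": "move_arm", "body": {"motion": [[0.485,-0.122,0,0,0,0,255],[0.485,-0.122,0,0,0,0,255],[0.485,-0.122,0,0,0,0,255],[0.485,-0.122,0,0,0,0,255],[0.485,-0.122,0,0,0,0,255],[0.485,-0.122,0,0,0,0,255],[0.485,-0.122,0,0,0,0,255],[0.485,-0.122,0,0,0,0,255]]}}

```text
clock: 15.75
position: [0.4331, 0.2175, 0.104]
tcp_rot: [1.0, 0.004, -0.003, -0.001]
wrist_force: [-7.2, 0.4, 13.6]
gripper_width: 0.185
```

Emit:
{"method": "move_arm", "body": {"motion": [[0,0,0.4,0,0,0,255],[0,0,0.4,0,0,0,255],[0,0,0,0,0,0,255],[0,0,0,0,0,0,255],[0,0,0,0,0,0,255],[0,0,0,0,0,0,255],[0,0,0,0,0,0,255],[0,0,0,0,0,0,255]]}}

```text
clock: 16.55
position: [0.433, 0.2174, 0.1042]
tcp_rot: [1.0, 0.004, -0.003, -0.0]
wrist_force: [-5.3, 0.8, 8.2]
gripper_width: 0.189
```

```bash
python3 st.py
```

```text
[0.433  0.2174 0.1042] [-5.3184  0.8072  8.1629] [ 0.1439  1.5147 -0.0004] 17.531555860062983 16.55 [ 1.      0.0037 -0.0032 -0.0004]
```

Emit:
{"method": "move_arm", "body": {"motion": [[0.5,-0.12,0.3,0,0,0,255],[0.5,-0.12,0,0,0,0,255],[0.5,-0.12,0,0,0,0,255],[0.5,-0.12,0,0,0,0,255],[0,0,0,0,0,0,255],[0.25,1,0,0,0,0,255],[0.25,1,0,0,0,0,255],[0.25,1,0,0,0,0,255]]}}

```text
clock: 17.35
position: [0.4339, 0.2181, 0.1041]
tcp_rot: [1.0, 0.004, -0.005, 0.001]
wrist_force: [-7.1, -2.2, 9.0]
gripper_width: 0.184
```

```bash
python3 st.py
```

```text
[0.4339 0.2181 0.1041] [-7.0927 -2.2488  8.988 ] [-0.764   2.104   0.0546] 17.10670809441839 17.35 [ 1.      0.0036 -0.0054  0.0011]
```

Emit:
{"method": "move_arm", "body": {"motion": [[0,0,2,0,0,0,255],[-1.2,0.5,0,0,0,0,255],[-1.2,0.5,0,0,0,0,255],[0,0,0,0,0,0,255],[0,0,-1,0,0,0,255],[0,0,-1,0,0,0,255],[0,0,0,0,0,0,255],[0,0,0,0,0,0,255]]}}

```text
clock: 18.15
position: [0.4366, 0.2202, 0.1044]
tcp_rot: [1.0, 0.003, 0.0, -0.0]
wrist_force: [-0.7, -0.2, 0.4]
gripper_width: 0.184
```

```bash
python3 st.py
```

```text
[0.4366 0.2202 0.1044] [-0.6638 -0.2232  0.3544] [-0.0923  0.1583  0.0328] 17.134626658117018 18.15 [ 1.      0.0031  0.0002 -0.0001]
```

Emit:
{"method": "move_arm", "body": {"motion": [[0,0,-0.5,0,0,0,255],[0,0,-0.5,0,0,0,255],[0,0,0,0,0,0,255],[0,0,0,0,0,0,255],[0,0,2,0,0,0,255],[-1.7,0.45,0,0,0,0,255],[-1.7,0.45,-1,0,0,0,255],[0,0,-1,0,0,0,255]]}}

```text
clock: 18.95
position: [0.4337, 0.2211, 0.1042]
tcp_rot: [1.0, 0.003, 0.001, -0.0]
wrist_force: [-2.6, -1.2, 14.3]
gripper_width: 0.184
```

```bash
python3 st.py
```

```text
[0.4337 0.2211 0.1042] [-2.647  -1.1532 14.3461] [-0.4577  0.5308  0.0481] 17.117828327755443 18.95 [ 1.      0.0031  0.0008 -0.0003]
```

Emit:
{"method": "move_arm", "body": {"motion": [[0,0,2,0,0,0,255],[-1.7,0.43,0.2,0,0,0,255],[-1.7,0.43,0,0,0,0,255],[0,0,-1,0,0,0,255],[0,0,-1,0,0,0,255],[0,0,0,0,0,0,255],[0,0,0,0,0,0,255],[0,0,0,0,0,0,255]]}}

```text
clock: 19.75
position: [0.4289, 0.2222, 0.1044]
tcp_rot: [1.0, 0.003, -0.001, -0.0]
wrist_force: [-3.2, -0.6, 10.2]
gripper_width: 0.186
```

Emit:
{"method": "move_arm", "body": {"motion": [[0,0,2,0,0,0,255],[-0.43,-1.7,0,0,0,0,255],[-0.43,-1.7,0,0,0,0,255],[0,0,-1,0,0,0,255],[0,0,-1,0,0,0,255],[0,0,0,0,0,0,255],[0,0,0,0,0,0,255],[0,0,0,0,0,0,255]]}}

```text
clock: 20.55
position: [0.4287, 0.2181, 0.1044]
tcp_rot: [1.0, 0.003, -0.0, -0.0]
wrist_force: [-2.6, -1.5, 9.6]
gripper_width: 0.189
```

Emit:
{"method": "move_arm", "body": {"motion": [[0,0,2,0,0,0,255],[-0.43,-1.7,0,0,0,0,255],[-0.43,-1.7,0,0,0,0,255],[0,0,-1,0,0,0,255],[0,0,-1,0,0,0,255],[0,0,0,0,0,0,255],[0,0,0,0,0,0,255],[0,0,0,0,0,0,255]]}}

```text
clock: 21.35
position: [0.4278, 0.2148, 0.1044]
tcp_rot: [1.0, 0.003, -0.0, -0.0]
wrist_force: [-2.8, -2.3, 10.1]
gripper_width: 0.18
```

Emit:
{"method": "move_arm", "body": {"motion": [[0,0,2,0,0,0,255],[1.7,-0.43,0,0,0,0,255],[1.7,-0.43,0,0,0,0,255],[0,0,-1,0,0,0,255],[0,0,-1,0,0,0,255],[0,0,0,0,0,0,255],[0,0,0,0,0,0,255],[0,0,0,0,0,0,255]]}}

```text
clock: 22.15
position: [0.4319, 0.2144, 0.1043]
tcp_rot: [1.0, 0.003, 0.001, -0.0]
wrist_force: [-0.6, -0.6, 6.8]
gripper_width: 0.186
```

Emit:
{"method": "move_arm", "body": {"motion": [[0,0,2,0,0,0,255],[1.7,-0.43,0,0,0,0,255],[1.7,-0.43,0,0,0,0,255],[0,0,-1,0,0,0,255],[0,0,-1,0,0,0,255],[0,0,0,0,0,0,255],[0,0,0,0,0,0,255],[0,0,0,0,0,0,255]]}}

```text
clock: 22.95
position: [0.4352, 0.2135, 0.1041]
tcp_rot: [1.0, 0.003, 0.0, -0.0]
wrist_force: [-0.6, 0.1, 5.4]
gripper_width: 0.182
```

Emit:
{"method": "move_arm", "body": {"motion": [[0,0,2,0,0,0,255],[0.43,1.7,-0.4,0,0,0,255],[0.43,1.7,0,0,0,0,255],[0,0,-1,0,0,0,255],[0,0,-1,0,0,0,255],[0,0,0,0,0,0,255],[0,0,0,0,0,0,255],[0,0,0,0,0,0,255]]}}

```text
clock: 23.75
position: [0.4357, 0.2169, 0.103]
tcp_rot: [1.0, 0.003, 0.0, -0.0]
wrist_force: [-0.1, -0.3, -1.3]
gripper_width: 0.185
```

Emit:
{"method": "move_arm", "body": {"motion": [[0,0,2,0,0,0,255],[1.7,-0.43,0,0,0,0,255],[1.7,-0.43,0,0,0,0,255],[0,0,-1,0,0,0,255],[0,0,-1,0,0,0,255],[0,0,0,0,0,0,255],[0,0,0,0,0,0,255],[0,0,0,0,0,0,255]]}}

```text
clock: 24.55
position: [0.4389, 0.216, 0.103]
tcp_rot: [1.0, 0.003, -0.0, -0.0]
wrist_force: [0.5, 0.8, -1.1]
gripper_width: 0.185
```

At both of the last two hops the foot went below the surface with no load, at (0.4357, 0.2169) and (0.4389, 0.2160), so the hole lies between them. I'll centre there and lower.

Emit:
{"method": "move_arm", "body": {"motion": [[0,0,1.5,0,0,0,255],[-1.6,0.4,0,0,0,0,255],[0,0,0,0,0,0,255],[0,0,-1.5,0,0,0,255],[0,0,-1,0,0,0,255],[0,0,-1,0,0,0,255],[0,0,0,0,0,0,255],[0,0,0,0,0,0,255]]}}

```text
clock: 25.35
position: [0.4373, 0.2164, 0.101]
tcp_rot: [1.0, 0.003, -0.0, 0.0]
wrist_force: [0.4, -0.5, -1.5]
gripper_width: 0.186
```

```bash
python3 st.py
```

```text
[0.4373 0.2164 0.101 ] [ 0.4287 -0.4583 -1.5212] [-0.0815  0.1206  0.0126] 17.32368398264611 25.35 [ 1.      0.0031 -0.0001  0.    ]
```

Emit:
{"method": "move_arm", "body": {"motion": [[0,0,-1,0,0,0,255],[0,0,-1,0,0,0,255],[0,0,0,0,0,0,255],[0,0,-1,0,0,0,255],[0,0,0,0,0,0,255],[0,0,-1,0,0,0,255],[0,0,0,0,0,0,255],[0,0,0,0,0,0,255]]}}

```text
clock: 26.15
position: [0.4373, 0.2164, 0.097]
tcp_rot: [1.0, 0.003, -0.0, -0.0]
wrist_force: [0.3, -0.0, -2.2]
gripper_width: 0.184
```

Emit:
{"method": "move_arm", "body": {"motion": [[0,0,-2,0,0,0,255],[0,0,-2,0,0,0,255],[0,0,-2,0,0,0,255],[0,0,-2,0,0,0,255],[0,0,-2,0,0,0,255],[0,0,-2,0,0,0,255],[0,0,0,0,0,0,255],[0,0,0,0,0,0,255]]}}

```text
clock: 26.95
position: [0.4373, 0.2164, 0.085]
tcp_rot: [1.0, 0.003, -0.0, -0.0]
wrist_force: [0.3, 0.2, -1.3]
gripper_width: 0.183
```

Emit:
{"method": "move_arm", "body": {"motion": [[0,0,-1,0,0,0,255],[0,0,-1,0,0,0,255],[0,0,-1,0,0,0,255],[0,0,-0.5,0,0,0,255],[0,0,-0.5,0,0,0,255],[0,0,0,0,0,0,255],[0,0,0,0,0,0,255],[0,0,0,0,0,0,255]]}}

```text
clock: 27.75
position: [0.4373, 0.2164, 0.0811]
tcp_rot: [1.0, 0.003, 0.0, -0.0]
wrist_force: [0.2, 0.2, -2.5]
gripper_width: 0.185
```

Emit:
{"method": "move_arm", "body": {"motion": [[0,0,-0.4,0,0,0,255],[0,0,0,0,0,0,255],[0,0,-0.4,0,0,0,255],[0,0,0,0,0,0,255],[0,0,-0.4,0,0,0,255],[0,0,0,0,0,0,255],[0,0,0,0,0,0,255],[0,0,0,0,0,0,255]]}}

```text
clock: 28.55
position: [0.4373, 0.2165, 0.0805]
tcp_rot: [1.0, 0.003, 0.0, -0.0]
wrist_force: [-1.1, -0.5, 5.6]
gripper_width: 0.184
```

The flange has seated: the pin has dropped 23.8 mm and the load has come back. Next I'll release it and retreat.

Emit:
{"method": "move_arm", "body": {"motion": [[0,0,0.5,0,0,0,255],[0,0,0,0,0,0,180],[0,0,0,0,0,0,110],[0,0,0,0,0,0,110],[0,0,0,0,0,0,110],[0,0,0,0,0,0,110],[0,0,10,0,0,0,110],[0,0,20,0,0,0,110]]}}

```text
clock: 29.35
position: [0.4364, 0.2159, 0.1101]
tcp_rot: [1.0, 0.003, -0.001, 0.001]
wrist_force: [0.9, 0.1, 0.3]
gripper_width: 0.573
```

Emit:
{"method": "move_arm", "body": {"motion": [[0,0,30,0,0,0,110],[0,0,30,0,0,0,110],[0,-20,20,0,0,0,110],[0,-30,0,0,0,0,110],[0,-20,0,0,0,0,110],[0,0,0,0,0,0,110],[0,0,0,0,0,0,110],[0,0,0,0,0,0,110]]}}

```text
clock: 30.15
position: [0.4373, 0.1478, 0.1904]
tcp_rot: [1.0, 0.004, 0.0, -0.0]
wrist_force: [0.4, -0.8, -1.1]
gripper_width: 0.566
```

Run:
```python
from rig import *
import cv2,numpy as np
from h import *
np.set_printoptions(precision=4,suppress=True)
s=state();print(s["position"],s["wrist_force"],s["clock"],s["gripper_width"])
p=read_camera("wrist");cv2.imwrite("pics/wrist5.png",cv2.cvtColor(p["pixels"],cv2.COLOR_RGB2BGR))
b=boxes_of(p,"pin");print(b[:2])
W,_=cloud(p,b[0]["extent"]);P=W.reshape(-1,3)
for lo,hi in [(.062,.068),(.068,.076),(.08,.104),(.104,.118)]:
    q=P[(P[:,2]>lo)&(P[:,2]<hi)]
    if len(q):print(lo,len(q),np.median(q,0),(q.min(0)+q.max(0))/2)
q=read_camera("side");i=cv2.cvtColor(q["pixels"],cv2.COLOR_RGB2BGR)[90:310,150:410]
cv2.imwrite("pics/side5z.png",cv2.resize(i,None,fx=2.7,fy=2.7,interpolation=cv2.INTER_CUBIC))
```

```text
[0.4373 0.1478 0.1904] [ 0.4415 -0.8273 -1.1398] 30.15 0.5663699252873007
[{'extent': [237.4, 296.2, 280.5, 323.3], 'score': 0.71}, {'extent': [228.0, 96.1, 281.3, 150.9], 'score': 0.56}]
0.062 49 [ 0.4456 -0.0154  0.065 ] [ 0.4469 -0.0181  0.0651]
0.068 122 [ 0.4467 -0.018   0.0733] [ 0.4469 -0.0188  0.0719]
```

View pics/wrist5.png

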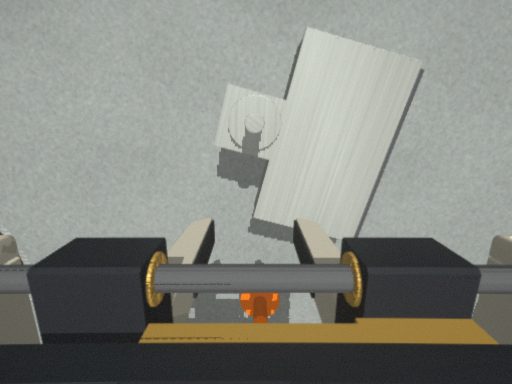

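View pics/side5z.png

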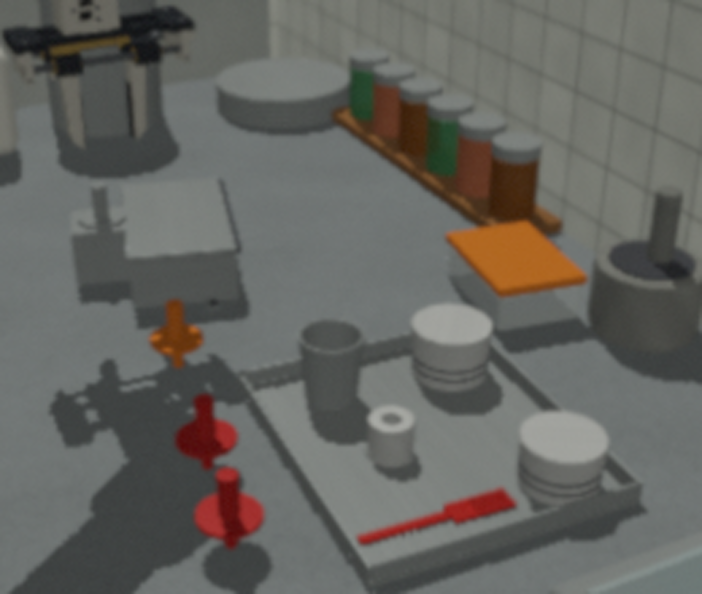

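The pin stands upright at wrist (254,122), with its flange flat on the hasp and the lid shut. The objects on the tray look where they were. I'll check the pin's height in numbers, then hand in.

Run:
```python
from rig import *
import numpy as np
from h import *
np.set_printoptions(precision=4,suppress=True)
p=read_camera("wrist");W,_=cloud(p,(224,92,285,155));P=W.reshape(-1,3)
for lo,hi in [(.062,.067),(.067,.076),(.104,.118)]:
    q=P[(P[:,2]>lo)&(P[:,2]<hi)]
    if len(q):print(lo,len(q),np.median(q,0),(q.min(0)+q.max(0))/2)
print(finish_job(),state()["clock"])
```

```text
0.062 1383 [0.4428 0.2078 0.0648] [0.4381 0.2158 0.0646]
0.067 2023 [0.4372 0.2192 0.0699] [0.4372 0.2181 0.0697]
0.104 329 [0.4371 0.2183 0.1099] [0.4375 0.2178 0.1098]
the job is handed in; nothing more can be done
the job is handed in; nothing more can be done
```

I shut the lid, locked it with the steel pin and handed the job in at about 30 s of the 72 s allowed. No verdict was reported.

- **Lid:** I pushed it down with closed fingers to its firm stop, at about 12 N.
- **Pin:** I lifted the steel pin from its collar and put it through the hasp. The red and orange look-alikes were left alone.
- **Search:** Sliding the pin along the block stuck from friction, so I changed to lift-and-press steps along the box's axes. The wrist sensor read at most about 14 N vertically in the reports at the end of each move. The foot dropped in about 5 mm to the box +x side of where I had placed the middle of the opening. The pin then went down freely until the flange rested on the hasp.

**Last checks**
- **Seating:** The pin dropped 23.8 mm, against 24 mm expected. The flange top measured 0.070 m and the grip top 0.110 m, against nominal 0.071 m and 0.111 m. The hasp itself also read about 1 mm low, so this fits a fully home pin.
- **Upright and centred:** The flange and grip centres lined up within about 1 mm, so the pin is upright. It stands about 5 mm from the middle of the opening, where 12 mm is allowed.
- **Lid and objects:** The lid looked shut. The dabbas, tumbler and fork looked unmoved in the last side picture. The spoon is inside the shut box and could not be seen.
- **Disagreements:** The cameras' estimates of the middle of the opening differed by 2 to 4 mm, which the search covered. In the last wrist picture the network ranked the orange look-alike above the real pin, so I measured the pin from its own pixels instead.

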